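# Raise the template plate of a punching jig with its lifting lever

### The arm

A 6-joint arm with a two-finger parallel gripper is mounted at the origin on the work surface. World frame = base frame: x ahead of the robot, y to its left, z up, the work surface at z = 0. Lengths are in m, angles in degrees, forces in N, time in s.
With the tool pointing down it reaches from about 0.225 to 0.875 m from the base axis. Payload 3.4 kg.
Tool frame: the origin (TCP) lies at the very end of the fingers, on their centre line; the grasp point (between the pads) lies 19 mm behind it (ctrl.hold_point_z is the distance from the TCP to the grasp point, in m); z points along the fingers, y is the line along which they close (so a half turn about z gives the same grasp; the last joint's range is limited). The gripper opens to 85 mm and grips with 20 to 120 N. Pads are 22 mm wide; open, the fingers measure 114 mm over their backs; the gripper's body (76 mm by 85 mm) begins 54 mm behind the grasp point. The pads swing forward as they close: fully open they stand 13 mm farther back than shut.
Start: joints at [-80.672, 15.808, 86.224, -0, 77.962, -6.933], TCP at [0.161, -0.552, 0.231] pointing down, gripper open.
Joint ranges: [-165.64, 165.64], [-43.16, 119.46], [12.63, 154.43], [-67.54, 247.53], [6.08, 155.33], [-154.97, 154.97]. Speed limits (degrees/s): [147.25, 147.25, 180, 180, 180, 180].

### API

Orientations are given as [roll, pitch, yaw] about the fixed x, y, z axes, in that order (R = Rz(yaw) Ry(pitch) Rx(roll)).
In Python, from plant import ctrl gives the robot as it stands.
- The arm moves only by the shell command python3 -m crank 'ROWS' [FORCE]. ROWS is JSON, a list of rows, each an object with "travel": the shift along the tool's x, y, z in cm, a list of three; "twist": the turn about the tool's z in degrees; "gripper": the closure, from 0 (fully open) to 1 (shut). A call has 1 to 5 rows; each row is the pose to reach, as a shift and turn from the pose commanded when the call began, along the tool's axes at that moment; what a row does not reach only later rows make up. A row lasts 1/10 s, in which the tool goes at most 50 mm and 8.59 degrees, less where a joint would pass 70% of its speed; a pose out of reach is approached as far as the arm can. A call with a gripper value outside its range is refused whole. The fingers move at their own pace and stop on an object; FORCE is the grip in N (left out, the last holds). Time passes only in rows, so rows that repeat a pose let the fingers close. It gives the time, the measured TCP pose, the force, the opening and the grip force at its end, in the units of the state.
- ctrl.get_state(): the state, without advancing time (a new reading comes with each control period).
- ctrl.camera(name): name is "scene" or "side" or "wrist"; returns the picture (420x560x3 uint8, red, green, blue); there is no depth.
- ctrl.get_calibration(name): a dict with "fx", "fy", "cx", "cy" (pixels), "cam_to_world" (4x4, takes a point from camera to world coordinates). Camera axes: x right, y down, z forward; pixel columns grow to the right and rows downward; lengths in m; the calibration is good to about 2 mm. A picture is of the moment at which its call begins: read the wrist's pose just before it. get_calibration takes no time and is no camera call; for the wrist camera it gives the pose at the moment of the call.
- ctrl.job_done(): hands the job in; it is judged then, once.
The state is a dict: "time_s": time; "joint_positions": joint angles; "qvel": joint speeds; "tau": joint torques, N m; "tool_pos": TCP position; "tool_rot": TCP orientation; "force": force on the tool from outside, world axes, zero at the start; "ft_torque": the same for the moment, N m; "gripper_width": opening from 0.0 (shut) to 1.0 (fully open); "finger_force": force on a finger pad.
Only numpy, scipy, OpenCV 4.12 (cv2) and the standard library are available. Lean on these libraries where they do the work, as an engineer would, in place of code of your own. Each camera call takes 0.05 s, during which the arm holds its last target. There are 200 camera calls.

### The job

The punched cover board has to come out of the punching jig. With a fingertip push the upright peg of the swing latch aside until the latch has turned right round to its stop and is clear of the hinged steel template plate; then press the rubber-faced pad at the long end of the lifting lever all the way down, so that the plate rises fully, and finish while holding it there with the plate up. Move the plate by its lever only, do not touch it, and leave the spools, jar and other things around the jig standing where they are.

Things in the scene. Friction and masses are not known exactly. Their poses are not given: they have to be found in the camera images.
- jig: Punching jig, fixed. Grey base with white bed, 205 x 257 mm, 50 mm high; origin on its underside, 3 mm above the work surface (it stands on a cutting mat). Axes: x from the front edge (x = -110 mm, robot's side) to the plate's hinge (+70), y left, z up. Steel template plate, 8 mm thick, about 2 kg, lies flat over x -70 to +67, y -110 to +110 mm, top at z = 62. Latch at the front, lever along the right side.
- latch_peg (a point): Centre of the top end of the upright round steel peg on the tail of the swing latch, at the front of the jig: 14 mm thick, 36 mm tall (72 to 108 mm above the jig's underside), 45 mm from the latch's pivot. The latch is a flat dark steel bar 16 mm wide, 8 mm thick.
- latch_pivot (a point): Pivot of the swing latch, at half the thickness of its bar, 68 mm above the jig's underside; its axis is vertical.
- latch (a joint): Turn of the swing latch: 0 = its arm (38 mm, opposite the peg) points over the plate and bars it, peg at jig -x of the pivot; grows to 1.57 rad (stop), clockwise from above: the peg goes a quarter circle from -x round to +y (left) of the pivot. Starts between 0 and 0.3; clear of the plate above 1.2. Takes 1 to 2 N at the peg and stays where it is left.
- lever_pad (a point): Centre of the upper, rubber-covered face of the press pad on the lever's long end: 46 x 30 mm (long side along the lever). At rest 138 mm above the jig's underside and sloping 14 degrees up towards the robot, fully pressed as much down. Moves on an arc about lever_pivot (at rest 156 mm to jig -x of it and 63 mm above) and ends about 81 mm lower and 10 mm farther out.
- lever_pivot (a point): Fulcrum of the lifting lever, in a bracket at the right side of the jig (142 mm right of its middle), 75 mm above the jig's underside; its axis is the jig's y axis.
- lever (a joint): Turn of the lifting lever: 0 = at rest, long end up; grows to 0.5 rad (stop) as the pad is pressed down. The pad needs 4 to 10 N; let go, it comes back up under the plate's weight. Barred by the latch until that is clear.
- plate (a joint): Angle of the template plate: 0 = lying flat, grows as it rises about its hinge; about 0.46 rad with the lever fully down.
- cord_spool: Loose spool of black cord, standing, 56 mm across, 45 mm high, beside or in front of the jig; leave alone. Origin under its centre.
- ribbon_reel: Loose flat white reel, 80 mm across, 22 mm high, beside or in front of the jig; leave alone. Origin under its centre.
- stud_jar: Loose amber jar with a brass lid, 57 mm across, 47 mm high, beside or in front of the jig; leave alone. Origin under its centre.
- bone_folder: Loose flat bone folder, 141 x 22 x 5 mm, left of the jig; leave alone. Origin under its centre.
- maul: Loose maul standing on its white head (62 mm across), handle up, 205 mm high, far left; leave alone. Origin under its head.
- journal: Loose closed journal lying flat, 150 x 110 x 24 mm, right side; leave alone. Origin under its centre.
- phone: Loose phone lying flat, 147 x 72 x 8 mm, left side; leave alone. Origin under its centre.
- thread_spool: Loose spool of purple thread, standing, 68 mm across, 60 mm high, right side; leave alone. Origin under its centre.

How it is judged:
By the outcome, as a careful person would: the job done as asked, in the order asked, and still so for the second after the job is handed in, while the arm keeps its last pose, push and grip.
It also fails if it takes over 45 s, if anything falls off the work surface, if the arm or the gripper's body presses on something with over 40 N, if the wrist force passes 120 N, or if a joint passes its speed limit or range.

## Working session

There is one attempt and no reset: what is moved stays moved. The work goes in short steps, Python scripts to look and compute and a shell command to move; the robot and the scene stay as the last step left them, time stands still between calls to the robot, and variables do not carry over. Pictures are saved under pics/ and viewed, at most 10 in all, crops included, and the job is handed in when it is done.

```bash
ls; mkdir -p pics
python3 - <<'E'
from plant import ctrl
import cv2
s=ctrl.get_state();print(s)
for n in("scene","side"):
    im=ctrl.camera(n);cv2.imwrite(f"pics/{n}1.png",im[:,:,::-1])
    c=ctrl.get_calibration(n);print(n,c)
E
```

```text
pics
{'time_s': 0.0, 'joint_positions': array([-8.06706561e+01,  1.58465133e+01,  8.62962556e+01, -1.35263450e-03,
        7.79633751e+01, -6.93262744e+00]), 'qvel': array([-0.06956053,  0.02278629, -0.05485854,  0.02633872, -0.0352473 ,
        0.08419339]), 'tau': array([-1.84939272e-03, -4.16782165e+01, -2.45812118e+01, -5.71231285e-04,
        1.11082866e-02,  2.52466144e-06]), 'tool_pos': array([ 0.16091568, -0.55145317,  0.23044356]), 'tool_rot': array([-1.79894472e+02, -1.14991006e-02,  1.62622440e+01]), 'force': array([-0.0858198 , -0.02052287,  0.0793124 ]), 'ft_torque': array([ 0.01782597,  0.07050838, -0.02184186]), 'finger_force': 0.0, 'gripper_width': 1.0032905357204642}
scene {'fx': 392.5765591641638, 'fy': 392.5765591641638, 'cx': 286.39905840965196, 'cy': 214.37447402679737, 'cam_to_world': array([[-0.58396651,  0.47108535, -0.66110642,  1.37518953],
       [ 0.81176239,  0.34388561, -0.47200053,  0.57895888],
       [ 0.00499245, -0.81229384, -0.58322706,  0.83959022],
       [ 0.        ,  0.        ,  0.        ,  1.        ]])}
side {'fx': 518.4586028216349, 'fy': 518.4586028216349, 'cx': 281.2196350571005, 'cy': 209.65178907553025, 'cam_to_world': array([[ 0.90354778, -0.25465523,  0.34460429,  0.04273075],
       [-0.42794108, -0.49570807,  0.75573801, -1.16275209],
       [-0.02162951, -0.83031574, -0.55687336,  0.95694638],
       [ 0.        ,  0.        ,  0.        ,  1.        ]])}
```

View pics/scene1.png

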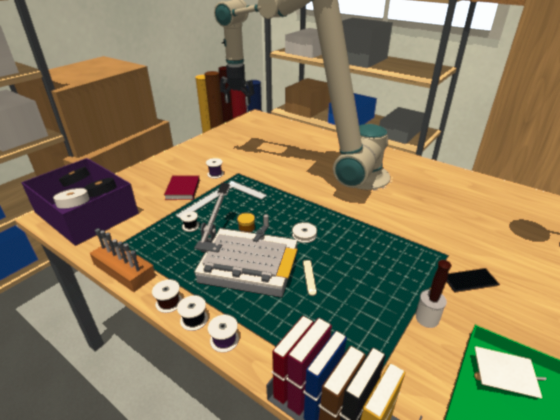

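View pics/side1.png

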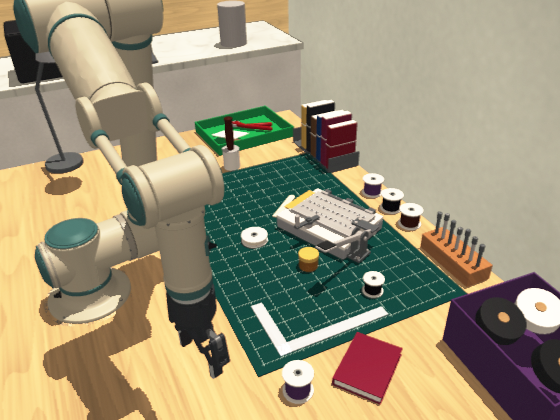

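The jig is at about scene (250,255) and side (330,225). The lever runs along its right side, with the jar and cord spool near it. I'll enlarge both views.

Run:
```python
import cv2
for n,x,y in(("scene",175,180),("side",260,180)):
    im=cv2.imread(f"pics/{n}1.png")[y:y+120,x:x+160]
    cv2.imwrite(f"pics/{n}c.png",cv2.resize(im,None,fx=5,fy=5,interpolation=cv2.INTER_CUBIC))
```

```text
(no output)
```

View pics/scenec.png

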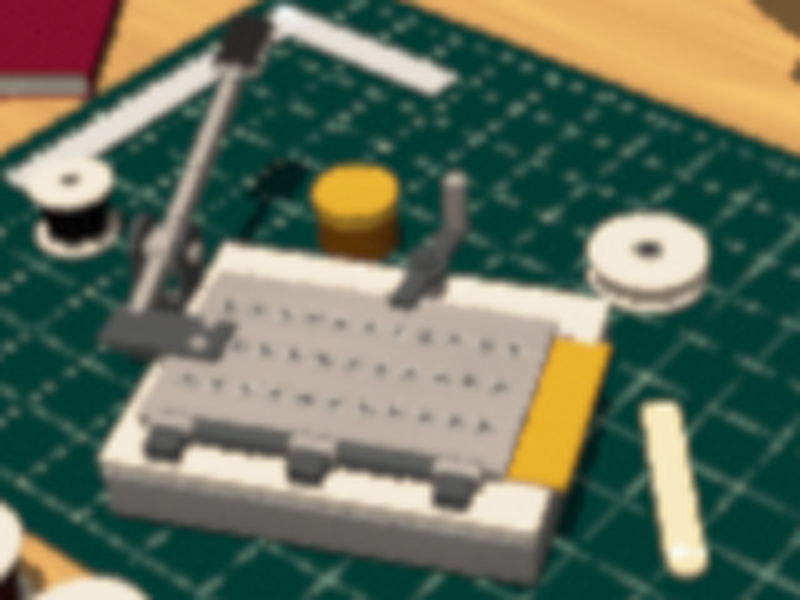

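View pics/sidec.png

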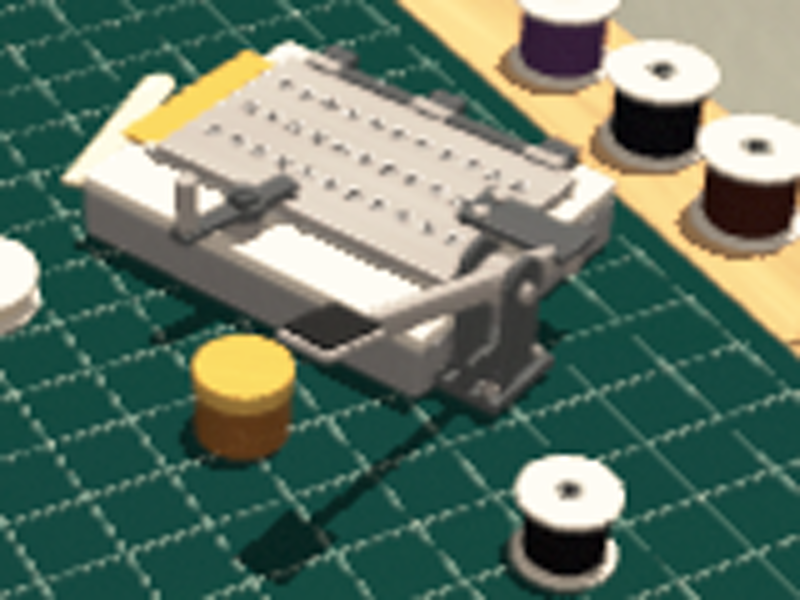

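Scene crop: peg top (455,178), latch pivot (432,258), pad (244,40). Side crop: peg top (185,180), latch pivot (247,197), pad (333,328). The jar stands under and in front of the pad. Next I fit the jig pose from the bed corners and these points.

```bash
cat > h.py <<'E'
import numpy as np
from plant import ctrl
from scipy.optimize import least_squares
O={"scene":(175,180),"side":(260,180)}
C={n:ctrl.get_calibration(n) for n in O}
def proj(n,P):
    c=C[n];T=np.linalg.inv(c["cam_to_world"]);p=T[:3,:3]@P+T[:3,3]
    return np.array([c["fx"]*p[0]/p[2]+c["cx"],c["fy"]*p[1]/p[2]+c["cy"]])
def full(n,uv): return np.array(O[n])+(np.array(uv)+.5)/5-.5
def tri(z=None,**o):
    """world point from crop pixels; z fixes the height"""
    f=lambda P:np.concatenate([proj(n,np.r_[P[:2],z if z is not None else P[2]])-full(n,uv) for n,uv in o.items()])
    r=least_squares(f,[.5,0,.1]);P=r.x
    if z is not None:P[2]=z
    return P,np.abs(r.fun).max()
E
python3 - <<'E'
from h import *
np.set_printoptions(precision=4,suppress=True)
for k,a in dict(peg=dict(scene=(455,178),side=(185,180)),lpiv=dict(scene=(432,258),side=(247,194)),pad=dict(scene=(244,40),side=(333,328)),
 FL=dict(scene=(610,300),side=(88,183)),BR=dict(scene=(103,460),side=(613,185)),FR=dict(scene=(225,243)),BL=dict(scene=(558,492),side=(285,45)),).items():
    print(k,*tri(**a) if len(a)>1 else '',*tri(z=.053,**a) if k.isupper() else '')
for k,z,a in(("jar",.05,dict(scene=(356,188),side=(244,368))),("reel",.025,dict(scene=(648,250))),("spool",.048,dict(scene=(70,180),side=(570,490))),("folder tip",.008,dict(scene=(688,560)))):print(k,*tri(z=z,**a))
E
```

```text
peg [ 0.5923 -0.0618  0.1107] 0.20506330070156764
lpiv [ 0.6372 -0.0489  0.0796] 0.9890271544541065
pad [ 0.5814 -0.2517  0.1383] 0.43780849877518335
FL [0.5758 0.0447 0.0498] 0.9813472496243776 [0.5761 0.0444 0.053 ] 1.2510118857196346
BR [ 0.8622 -0.1072  0.0499] 0.13634358232599197 [ 0.8625 -0.1069  0.053 ] 0.9219339660970718
FR [ 0.6753 -0.1888  0.053 ] 3.1008994483272545e-07
BL [0.7471 0.1221 0.062 ] 3.2839357311016215 [0.7449 0.121  0.053 ] 3.75593190565894
jar [ 0.5772 -0.1627  0.05  ] 0.476778348928832
reel [0.4879 0.0197 0.025 ] 4.5068958343108534e-08
spool [ 0.6831 -0.3285  0.048 ] 0.22816105912565376
folder tip [0.6957 0.1859 0.008 ] 3.2349294087907765e-07
```

```bash
python3 - <<'E'
from h import *
np.set_printoptions(precision=4,suppress=True)
ob=[("FL","scene",(610,300)),("FL","side",(88,183)),("FR","scene",(225,243)),("BR","scene",(103,460)),("BR","side",(613,185)),("BL","scene",(558,492)),("pad","scene",(244,40)),("pad","side",(333,328)),("peg","scene",(455,178)),("peg","side",(185,180))]
def pts(p):
    x,y,a,lx,qx,qy,t=p;c,s=np.cos(a),np.sin(a)
    J=dict(FL=(-.11,.1285,.05),FR=(-.11,-.1285,.05),BR=(.095,-.1285,.05),BL=(.095,.1285,.05),pad=(lx-.156,-.142,.138),padend=(lx-.166,-.142,.057),lpiv=(lx,-.142,.075),
      peg=(qx-.045*np.cos(t),qy+.045*np.sin(t),.108),piv=(qx,qy,.072),pegend=(qx,qy+.045,.108))
    return {k:np.array([x+c*v[0]-s*v[1],y+s*v[0]+c*v[1],v[2]+.003]) for k,v in J.items()}
def f(p):
    P=pts(p);r=[proj(n,P[k])-full(n,uv) for k,n,uv in ob]
    r+=[proj(n,P["piv"])-full(n,uv) for n,uv in(("scene",(432,256)),("side",(247,194)))]
    return np.concatenate(r)
r=least_squares(f,[.7,-.03,.4,-.065,-.09,0,.1],loss="soft_l1")
print(r.x,np.degrees(r.x[2]));print(f(r.x).reshape(-1,2))
for k,v in pts(r.x).items():print(k,v,*[(proj(n,v)-O[n])*5+2 for n in O])
E
python3 -m crank '[{"travel":[5,-3,0],"twist":0,"gripper":1},{"travel":[10,-6,0],"twist":0,"gripper":1},{"travel":[14,-8.5,0],"twist":0,"gripper":1},{"travel":[18,-11,0],"twist":0,"gripper":1},{"travel":[22,-13.2,0],"twist":0,"gripper":1}]' 30
```

```text
[ 0.7221 -0.0283  0.4393 -0.0665 -0.0866  0.0184  0.1481] 25.16787985701755
[[-0.4555 -2.0008]
 [-2.8458 -0.0409]
 [-0.9967  0.0047]
 [ 0.3157 -0.227 ]
 [-0.4501 -1.3857]
 [-2.2093  5.686 ]
 [-0.4087 -0.5529]
 [-0.436  -0.9475]
 [-0.2201  0.144 ]
 [-0.0761 -0.2643]
 [-0.5942  1.776 ]
 [-1.3894  0.989 ]]
FL [0.5679 0.0412 0.053 ] [607.7223 289.9958] [ 73.7711 182.7955]
FR [ 0.6772 -0.1914  0.053 ] [220.0167 243.0234] [423.5321 341.6031]
BR [ 0.8628 -0.1042  0.053 ] [104.5783 458.8651] [610.7493 178.0713]
BL [0.7535 0.1284 0.053 ] [546.9534 520.4298] [272.3267  44.3233]
pad [ 0.5811 -0.2515  0.141 ] [241.9566  37.2357] [330.8201 323.2625]
padend [ 0.5721 -0.2557  0.06  ] [256.6819 128.1726] [315.7726 454.2282]
lpiv [ 0.7223 -0.1851  0.078 ] [173.5193 250.5678] [488.6515 278.1228]
peg [ 0.5929 -0.0614  0.111 ] [453.8997 178.7201] [184.6196 178.6786]
piv [ 0.636  -0.0485  0.075 ] [429.0289 264.8799] [240.0531 198.9452]
pegend [ 0.6168 -0.0078  0.111 ] [498.5105 227.4012] [180.0121 122.8051]
time_s: 0.6
tool_pos: [0.3313, -0.3665, 0.231]
tool_rot: [-180.0, 0.0, 16.2]
force: [0.6, -0.6, -0.4]
gripper_width: 0.148
finger_force: 0.0
```

```bash
python3 -m crank '[{"travel":[3.5,-2,0],"twist":0,"gripper":1},{"travel":[7,-4,0],"twist":0,"gripper":1},{"travel":[10.5,-6,0],"twist":0,"gripper":1},{"travel":[14,-8,0],"twist":0,"gripper":1},{"travel":[17,-10,0],"twist":0,"gripper":1}]'
python3 -m crank '[{"travel":[3,-1.5,0],"twist":8,"gripper":1},{"travel":[6,-3,0],"twist":16,"gripper":1},{"travel":[9,-5,0],"twist":24,"gripper":1},{"travel":[12,-7,1],"twist":32,"gripper":1},{"travel":[13.4,-8.2,2],"twist":38,"gripper":1}]'
python3 -m crank '[{"travel":[0,0,0],"twist":0,"gripper":1},{"travel":[0,0,0],"twist":0,"gripper":1}]'
```

```text
time_s: 1.1
tool_pos: [0.4669, -0.2232, 0.231]
tool_rot: [-180.0, 0.0, 16.3]
force: [0.0, 0.1, 0.2]
gripper_width: -0.005
finger_force: 0.0
time_s: 1.6
tool_pos: [0.5733, -0.1064, 0.2107]
tool_rot: [-179.9, -0.0, -21.9]
force: [-1.1, -0.5, 0.0]
gripper_width: 0.001
finger_force: 0.0
time_s: 1.8
tool_pos: [0.571, -0.1085, 0.2107]
tool_rot: [179.9, 0.1, -21.6]
force: [0.3, 0.0, -0.4]
gripper_width: 0.002
finger_force: 0.0
```

```bash
python3 -m crank '[{"travel":[0.1,0,3],"twist":0,"gripper":1},{"travel":[0.2,0,6],"twist":0,"gripper":1},{"travel":[0.3,0,9],"twist":0,"gripper":1},{"travel":[0.3,0,12],"twist":0,"gripper":1},{"travel":[0.3,0,12],"twist":0,"gripper":1}]'
python3 -m crank '[{"travel":[0,-1,0],"twist":0,"gripper":1},{"travel":[0,-2,0],"twist":0,"gripper":1},{"travel":[-0.1,-3,0],"twist":0,"gripper":1},{"travel":[-0.4,-3.7,0],"twist":0,"gripper":1},{"travel":[-0.6,-4.5,0],"twist":0,"gripper":1}]'
```

```text
time_s: 2.3
tool_pos: [0.5707, -0.1101, 0.0881]
tool_rot: [179.9, 0.5, -21.8]
force: [-0.5, 0.8, -1.5]
gripper_width: 0.0
finger_force: 0.0
time_s: 2.8
tool_pos: [0.585, -0.0651, 0.0921]
tool_rot: [179.9, -0.0, -21.7]
force: [-2.3, -1.2, 0.9]
gripper_width: -0.0
finger_force: 1.3
```

```bash
python3 -m crank '[{"travel":[-0.3,-0.8,0],"twist":0,"gripper":1},{"travel":[-0.4,-1.5,0],"twist":0,"gripper":1},{"travel":[-0.3,-2.3,0],"twist":0,"gripper":1},{"travel":[0,-3,0],"twist":0,"gripper":1},{"travel":[0.3,-3.7,0],"twist":0,"gripper":1}]'
python3 -m crank '[{"travel":[0.2,-0.3,0],"twist":0,"gripper":1},{"travel":[0.4,-0.6,0],"twist":0,"gripper":1},{"travel":[0.5,-0.9,0],"twist":0,"gripper":1},{"travel":[0.5,-0.9,0],"twist":0,"gripper":1}]'
python3 - <<'E'
from plant import ctrl
import cv2
im=ctrl.camera("scene")[180:300,175:335];cv2.imwrite("pics/s2.png",cv2.resize(im[:,:,::-1],None,fx=5,fy=5,interpolation=cv2.INTER_CUBIC))
E
```

```text
time_s: 3.3
tool_pos: [0.602, -0.0318, 0.091]
tool_rot: [180.0, 0.0, -21.7]
force: [-1.5, -2.0, -0.1]
gripper_width: 0.001
finger_force: 1.0
time_s: 3.7
tool_pos: [0.6077, -0.0281, 0.0909]
tool_rot: [179.7, 0.2, -21.7]
force: [-6.0, -6.2, 1.2]
gripper_width: -0.001
finger_force: 4.3
```

View pics/s2.png

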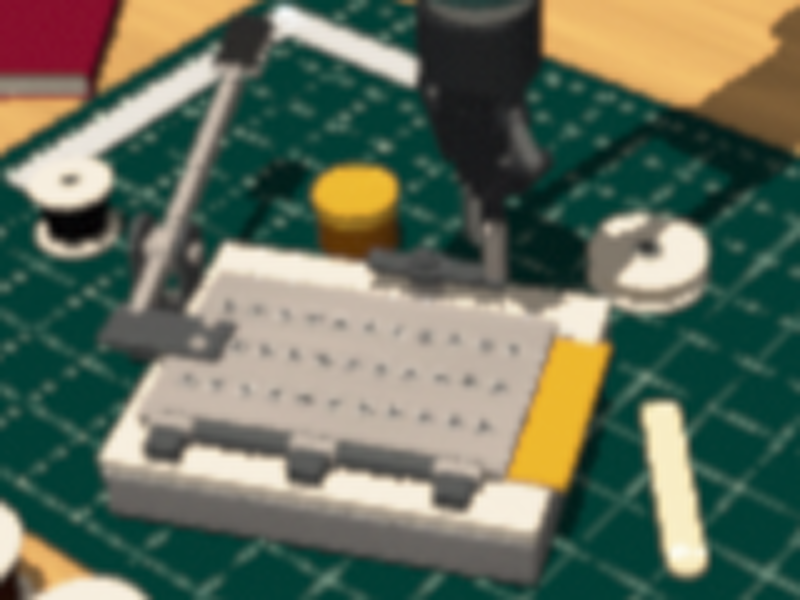

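The latch bar now runs along the plate's front edge, from (375,262) to (505,278), clear of the plate. The 8.6 N reaction is well above the 1–2 N it takes to move, so it should be at its stop. I'll nudge once more to confirm, then back off.

```bash
python3 -m crank '[{"travel":[0.2,-0.3,0],"twist":0,"gripper":1},{"travel":[0.3,-0.4,0],"twist":0,"gripper":1},{"travel":[0.3,-0.4,0],"twist":0,"gripper":1}]'
python3 -m crank '[{"travel":[0,1.5,0],"twist":0,"gripper":1},{"travel":[0,3,0],"twist":0,"gripper":1},{"travel":[0,4,-3],"twist":0,"gripper":1},{"travel":[0,4,-7],"twist":0,"gripper":1},{"travel":[0,4,-11],"twist":0,"gripper":1}]'
python3 -m crank '[{"travel":[0,0,0],"twist":0,"gripper":1},{"travel":[0,0,0],"twist":0,"gripper":1}]'
```

```text
time_s: 4.05
tool_pos: [0.6081, -0.0277, 0.0908]
tool_rot: [179.3, 0.5, -21.6]
force: [-14.3, -13.0, 7.2]
gripper_width: -0.001
finger_force: 8.4
time_s: 4.55
tool_pos: [0.5995, -0.0611, 0.2022]
tool_rot: [-179.9, -0.0, -21.8]
force: [1.2, 0.0, 0.6]
gripper_width: 0.0
finger_force: 0.0
time_s: 4.75
tool_pos: [0.6004, -0.0609, 0.2026]
tool_rot: [-179.9, -0.2, -21.8]
force: [-0.0, 0.5, -0.5]
gripper_width: -0.001
finger_force: 0.0
```

```bash
python3 -m crank '[{"travel":[1,4,0],"twist":8,"gripper":1},{"travel":[2.2,8,0],"twist":16,"gripper":1},{"travel":[3.4,12,0],"twist":24,"gripper":1},{"travel":[4.6,16,0],"twist":32,"gripper":1},{"travel":[5.2,18.4,0],"twist":40,"gripper":1}]'
python3 -m crank '[{"travel":[0,0,0],"twist":4,"gripper":1},{"travel":[0,0,0],"twist":4,"gripper":1},{"travel":[0,0,0],"twist":4,"gripper":1}]'
python3 - <<'E'
from plant import ctrl
import cv2,numpy as np
a=ctrl.camera("scene")[180:300,175:335];b=ctrl.camera("side")[180:300,260:420]
cv2.imwrite("pics/s3.png",cv2.resize(np.hstack([a,b])[:,:,::-1],None,fx=2.5,fy=2.5,interpolation=cv2.INTER_CUBIC))
print(ctrl.get_state()["joint_positions"])
E
```

```text
time_s: 5.25
tool_pos: [0.5785, -0.2535, 0.199]
tool_rot: [179.9, 0.1, -62.2]
force: [0.1, 1.2, 0.9]
gripper_width: 0.001
finger_force: 0.0
time_s: 5.55
tool_pos: [0.579, -0.2502, 0.1998]
tool_rot: [179.9, 0.1, -65.7]
force: [0.5, -0.3, -0.5]
gripper_width: 0.002
finger_force: 0.0
[-2.96524575e+01  2.16361402e+01  8.18705756e+01  1.33337737e-02
  7.65646127e+01  1.25978919e+02]
```

View pics/s3.png

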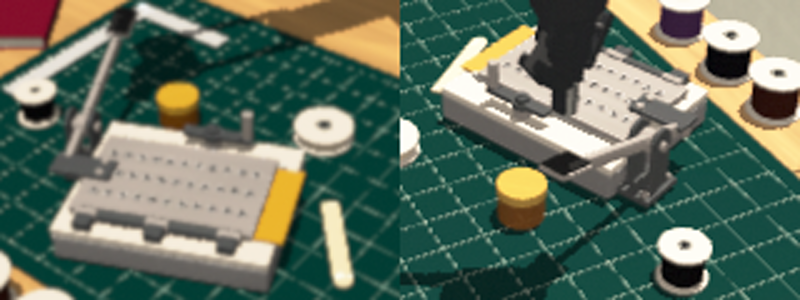

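Side view: the fingertip is straight above the pad (tip (565,112), pad (563,160)). The latch still lies along the front edge. Now I press along the arc, where tool +y is outward.

```bash
python3 -m crank '[{"travel":[0.2,-0.1,2],"twist":0,"gripper":1},{"travel":[0.2,-0.1,4],"twist":0,"gripper":1},{"travel":[0.2,-0.1,5],"twist":0,"gripper":1},{"travel":[0.2,0,5.6],"twist":0,"gripper":1},{"travel":[0.2,0.1,6.2],"twist":0,"gripper":1}]'
python3 -m crank '[{"travel":[0,0.2,0.6],"twist":0,"gripper":1},{"travel":[0,0.4,1.3],"twist":0,"gripper":1},{"travel":[0,0.6,2],"twist":0,"gripper":1},{"travel":[0,0.7,2.6],"twist":0,"gripper":1},{"travel":[0,0.8,3.2],"twist":0,"gripper":1}]'
```

```text
time_s: 6.15
tool_pos: [0.5792, -0.2525, 0.1399]
tool_rot: [180.0, 0.0, -65.7]
force: [-3.4, 1.1, 8.9]
gripper_width: 0.001
finger_force: 4.2
time_s: 6.65
tool_pos: [0.5715, -0.2558, 0.1095]
tool_rot: [180.0, -0.0, -65.7]
force: [-3.8, 2.4, 9.4]
gripper_width: -0.002
finger_force: 4.7
```

```bash
python3 -m crank '[{"travel":[0,0.1,0.8],"twist":0,"gripper":1},{"travel":[0,0.2,1.6],"twist":0,"gripper":1},{"travel":[0,0.2,2.4],"twist":0,"gripper":1},{"travel":[0,0.2,3.1],"twist":0,"gripper":1},{"travel":[0,0.1,3.8],"twist":0,"gripper":1}]'
python3 -m crank '[{"travel":[0,0,0.3],"twist":0,"gripper":1},{"travel":[0,0,0.6],"twist":0,"gripper":1},{"travel":[0,0,0.8],"twist":0,"gripper":1},{"travel":[0,0,0.8],"twist":0,"gripper":1}]'
```

```text
time_s: 7.15
tool_pos: [0.5691, -0.2568, 0.071]
tool_rot: [179.8, 0.0, -65.7]
force: [-7.8, -0.8, 8.7]
gripper_width: 0.004
finger_force: 4.9
time_s: 7.55
tool_pos: [0.5695, -0.2566, 0.0625]
tool_rot: [179.8, 0.0, -65.7]
force: [-4.6, 0.1, 5.6]
gripper_width: 0.001
finger_force: 3.2
```

```bash
python3 -m crank '[{"travel":[0,0,0.2],"twist":0,"gripper":1},{"travel":[0,0,0.4],"twist":0,"gripper":1},{"travel":[0,0,0.4],"twist":0,"gripper":1}]'
python3 -m crank '[{"travel":[0,0,0.2],"twist":0,"gripper":1},{"travel":[0,0,0.3],"twist":0,"gripper":1},{"travel":[0,0,0.3],"twist":0,"gripper":1}]'
```

```text
time_s: 7.85
tool_pos: [0.5699, -0.2565, 0.0591]
tool_rot: [179.9, 0.0, -65.7]
force: [-5.5, 1.1, 7.2]
gripper_width: -0.003
finger_force: 4.3
time_s: 8.15
tool_pos: [0.57, -0.2566, 0.0586]
tool_rot: [179.9, -0.0, -65.7]
force: [-8.5, 3.2, 20.8]
gripper_width: 0.001
finger_force: 10.9
```

```bash
python3 -m crank '[{"travel":[0,0,0.1],"twist":0,"gripper":1},{"travel":[0,0,0.1],"twist":0,"gripper":1},{"travel":[0,0,0.1],"twist":0,"gripper":1}]'
python3 - <<'E'
from plant import ctrl
import cv2,numpy as np
a=ctrl.camera("scene")[180:300,175:335];b=ctrl.camera("side")[180:300,260:420]
cv2.imwrite("pics/s4.png",cv2.resize(np.hstack([a,b])[:,:,::-1],None,fx=2.5,fy=2.5,interpolation=cv2.INTER_CUBIC))
E
```

```text
time_s: 8.45
tool_pos: [0.5701, -0.2565, 0.0585]
tool_rot: [180.0, -0.1, -65.7]
force: [-10.0, 3.8, 24.9]
gripper_width: -0.0
finger_force: 13.0
```

View pics/s4.png

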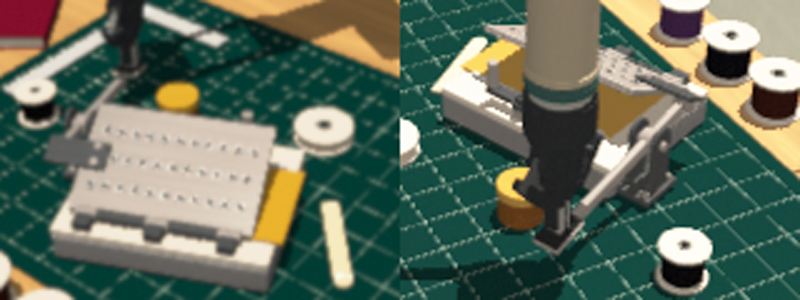

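The plate is up, with the bed visible beneath it in the side view. The lever is fully down at its stop (pad at side (557,237), 25 N), the latch is clear, and the jar, reel and spool haven't moved. I'm handing it in while holding this pose.

```bash
python3 -c "
from plant import ctrl
print(ctrl.job_done())"
```

```text
the job is handed in; nothing more can be done
None
```

The job is handed in: the latch is turned to its stop, the lever is held fully down with about 25 N and the plate is up; the jar, reel and cord spool by the jig haven't moved, and nothing else was touched.

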